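# Restock the pantry tins and pull the shopping tags

## Robot

A 6-joint arm with a two-finger parallel gripper is mounted at the origin on the work surface. World frame = base frame: x ahead of the robot, y to its left, z up, the work surface at z = 0. Lengths are in m, angles in degrees, forces in N, time in s.
With the tool pointing down it reaches from about 0.25 to 0.775 m from the base axis. Payload 8.9 kg.
Tool frame: the origin (TCP) lies midway between the tips of the shut fingers; the grasp point (between the pads) lies 19 mm behind it (arm.hold_point_z is the distance from the TCP to the grasp point, in m); y points along the fingers, x is the direction in which the jaws open and shut, and the axes are right-handed (so a half turn about y gives the same grasp; the last joint's range is limited). The gripper opens to 85 mm and grips with 20 to 120 N. Pads are 22 mm wide; open, the fingers measure 114 mm over their backs; the gripper's body (76 mm by 85 mm) begins 54 mm behind the grasp point. The pads swing forward as they close: fully open they stand 13 mm farther back than shut.
Start: joints at [55.674, 16.656, -8.789, 64.555, 0, 82.019], TCP at [0.233, 0.47, 0.231] pointing down, gripper open.
Joint ranges: [-144.48, 144.48], [-52.06, 99.96], [-74.48, 78.29], [-112.23, 115.85], [-86.99, 84.42], [-180, 180]. Speed limits (degrees/s): [127.2, 127.2, 159.86, 180, 180, 180].

## Interface

Orientations are given as a 3x3 rotation matrix whose columns are the frame's x, y, z axes.
In Python, from workcell import arm, optics gives the robot as it stands.
- The arm moves only by the shell command python3 -m crank 'ROWS' [FORCE]. ROWS is JSON, a list that holds one entry, the list of rows, each a list of 7 numbers: the shift along the tool's x, y, z in cm, then the turn, a rotation vector about the tool's x, y, z in rad, then the opening, from 0 (shut) to 1 (fully open). A call has 1 to 8 rows; each row is the pose to reach, as a shift and turn from the pose commanded when the call began, along the tool's axes at that moment; what a row does not reach only later rows make up. A row lasts 1/12 s, in which the tool goes at most 41.7 mm and 7.16 degrees, less where a joint would pass 70% of its speed; a pose out of reach is approached as far as the arm can. A call with a gripper value outside its range is refused whole. The fingers move at their own pace and stop on an object; FORCE is the grip in N (left out, the last holds). Time passes only in rows, so rows that repeat a pose let the fingers close. It gives the time, the measured TCP pose, the force and the opening at its end, in the units of the state.
- arm.sense(): the state, without advancing time (a new reading comes with each control period).
- optics.snapshot(name): name is "side" or "top"; returns (picture, depth): 384x512x3 uint8, red, green, blue; 384x512 float32, m along the optical axis (not along the pixel's ray), 0 where there is no reading.
- optics.camera_model(name): a dict with "fx", "fy", "cx", "cy" (pixels), "k1" (the pictures are not rectified: a ray, as slopes to the right and down, at radius r is drawn at 1 + k1 r^2 times it, then the intrinsics apply), "R" (3x3) and "t" (3): a world point X has camera coordinates R X + t. Camera axes: x right, y down, z forward; pixel columns grow to the right and rows downward; lengths in m; the calibration is good to about 2 mm. A picture is of the moment at which its call begins. camera_model takes no time and is no camera call.
- arm.sign_off(): hands the job in, once; it reports no verdict.
The state is a dict: "clock": time; "q": joint angles; "qvel": joint speeds; "joint_efforts": joint torques, N m; "eef_pos": TCP position; "tcp_rot": TCP orientation; "ft_force": force on the tool from outside, world axes, zero at the start; "torque": the same for the moment, N m; "gripper_width": finger opening in m.
Only numpy, scipy, OpenCV 4.12 (cv2) and the standard library are available. Lean on these libraries where they do the work, as an engineer would, in place of code of your own. Each camera call takes 0.05 s, during which the arm holds its last target. There are 200 camera calls.

## Task

Put every tin left on the counter away in the bay of its own colour, standing lid up on the bay's floor. For each colour of which there is no tin anywhere, lift that colour's tag up out of its spring clip and put it in the wooden shopping tray; leave the tags of the colours in stock clipped in place, and do not knock over or push away the jars and the round can.

Things in the scene. Friction and masses are not known exactly. Their poses are not given: they have to be found in the camera images.
- tin_red: the red tin: squat square tin 50 x 50 x 56 tall, red lid and red band round steel sides, 0.16 kg (0.11 to 0.22). Origin at the centre of its underside, z up through the lid. None when there is no red tin in this run
- tag_red: red shopping tag: plate 8 thick (x) x 30 wide (y) x 70 tall (z), 30 g, origin at its middle; 3 mm ridge across its -x face, 8 mm above the lower end. Starts upright in the red bay's clip, lower 24 mm between guides, upper 46 mm free. A sprung catch holds the ridge: pull straight up with about 5 to 10 N over the first 12 mm; clear of the slot after 25 mm
- bay_red: red bay, fixed, red floor 84 x 84, lips 10 mm above the floor, 78 x 78 inside; origin at the underside centre, z up; floor top 6 mm above it. Tag clip on the -x side: tag middle at x -68, y 0, 41 mm above the bay origin, axes parallel; slot guides reach 30 mm above the origin, y -21 to 21. Six bays side by side, 84 mm apart, order varies, on a 6 mm board
- tin_yellow: the yellow tin: squat square tin 50 x 50 x 56 tall, yellow lid and yellow band round steel sides, 0.16 kg (0.11 to 0.22). Origin at the centre of its underside, z up through the lid. None when there is no yellow tin in this run
- tag_yellow: yellow shopping tag: plate 8 thick (x) x 30 wide (y) x 70 tall (z), 30 g, origin at its middle; 3 mm ridge across its -x face, 8 mm above the lower end. Starts upright in the yellow bay's clip, lower 24 mm between guides, upper 46 mm free. A sprung catch holds the ridge: pull straight up with about 5 to 10 N over the first 12 mm; clear of the slot after 25 mm
- bay_yellow: yellow bay, fixed, yellow floor 84 x 84, lips 10 mm above the floor, 78 x 78 inside; origin at the underside centre, z up; floor top 6 mm above it. Tag clip on the -x side: tag middle at x -68, y 0, 41 mm above the bay origin, axes parallel; slot guides reach 30 mm above the origin, y -21 to 21. Six bays side by side, 84 mm apart, order varies, on a 6 mm board
- tin_green: the green tin: squat square tin 50 x 50 x 56 tall, green lid and green band round steel sides, 0.16 kg (0.11 to 0.22). Origin at the centre of its underside, z up through the lid. None when there is no green tin in this run
- tag_green: green shopping tag: plate 8 thick (x) x 30 wide (y) x 70 tall (z), 30 g, origin at its middle; 3 mm ridge across its -x face, 8 mm above the lower end. Starts upright in the green bay's clip, lower 24 mm between guides, upper 46 mm free. A sprung catch holds the ridge: pull straight up with about 5 to 10 N over the first 12 mm; clear of the slot after 25 mm
- bay_green: green bay, fixed, green floor 84 x 84, lips 10 mm above the floor, 78 x 78 inside; origin at the underside centre, z up; floor top 6 mm above it. Tag clip on the -x side: tag middle at x -68, y 0, 41 mm above the bay origin, axes parallel; slot guides reach 30 mm above the origin, y -21 to 21. Six bays side by side, 84 mm apart, order varies, on a 6 mm board
- tin_blue: the blue tin: squat square tin 50 x 50 x 56 tall, blue lid and blue band round steel sides, 0.16 kg (0.11 to 0.22). Origin at the centre of its underside, z up through the lid. None when there is no blue tin in this run
- tag_blue: blue shopping tag: plate 8 thick (x) x 30 wide (y) x 70 tall (z), 30 g, origin at its middle; 3 mm ridge across its -x face, 8 mm above the lower end. Starts upright in the blue bay's clip, lower 24 mm between guides, upper 46 mm free. A sprung catch holds the ridge: pull straight up with about 5 to 10 N over the first 12 mm; clear of the slot after 25 mm
- bay_blue: blue bay, fixed, blue floor 84 x 84, lips 10 mm above the floor, 78 x 78 inside; origin at the underside centre, z up; floor top 6 mm above it. Tag clip on the -x side: tag middle at x -68, y 0, 41 mm above the bay origin, axes parallel; slot guides reach 30 mm above the origin, y -21 to 21. Six bays side by side, 84 mm apart, order varies, on a 6 mm board
- tin_white: the white tin: squat square tin 50 x 50 x 56 tall, white lid and white band round steel sides, 0.16 kg (0.11 to 0.22). Origin at the centre of its underside, z up through the lid. None when there is no white tin in this run
- tag_white: white shopping tag: plate 8 thick (x) x 30 wide (y) x 70 tall (z), 30 g, origin at its middle; 3 mm ridge across its -x face, 8 mm above the lower end. Starts upright in the white bay's clip, lower 24 mm between guides, upper 46 mm free. A sprung catch holds the ridge: pull straight up with about 5 to 10 N over the first 12 mm; clear of the slot after 25 mm
- bay_white: white bay, fixed, white floor 84 x 84, lips 10 mm above the floor, 78 x 78 inside; origin at the underside centre, z up; floor top 6 mm above it. Tag clip on the -x side: tag middle at x -68, y 0, 41 mm above the bay origin, axes parallel; slot guides reach 30 mm above the origin, y -21 to 21. Six bays side by side, 84 mm apart, order varies, on a 6 mm board
- tin_black: the black tin: squat square tin 50 x 50 x 56 tall, black lid and black band round steel sides, 0.16 kg (0.11 to 0.22). Origin at the centre of its underside, z up through the lid. None when there is no black tin in this run
- tag_black: black shopping tag: plate 8 thick (x) x 30 wide (y) x 70 tall (z), 30 g, origin at its middle; 3 mm ridge across its -x face, 8 mm above the lower end. Starts upright in the black bay's clip, lower 24 mm between guides, upper 46 mm free. A sprung catch holds the ridge: pull straight up with about 5 to 10 N over the first 12 mm; clear of the slot after 25 mm
- bay_black: black bay, fixed, black floor 84 x 84, lips 10 mm above the floor, 78 x 78 inside; origin at the underside centre, z up; floor top 6 mm above it. Tag clip on the -x side: tag middle at x -68, y 0, 41 mm above the bay origin, axes parallel; slot guides reach 30 mm above the origin, y -21 to 21. Six bays side by side, 84 mm apart, order varies, on a 6 mm board
- shopping_tray: shopping tray, fixed, pale wood, outside 160 (x) x 200 (y) x 28 tall, walls and floor 5 thick, open at the top; origin at the underside centre
- jam_jar: bystander: closed glass jar, 60 across, 85 tall; origin at the underside centre
- food_can: bystander: closed round can, 66 across, 80 tall; origin at the underside centre
- salt_jar: bystander: closed jar with black cap, 56 across, 65 tall; origin at the underside centre
- sauce_jar: bystander: closed jar, 60 across, 100 tall; origin at the underside centre
Not all that is in view belongs to the job. Several things have the shape of the tin_yellow; the one meant has the colours described above.

How it is judged:
By the outcome, as a careful person would: the job done as asked, in the order asked, and still so for the second after the job is handed in, with the robot touching nothing.
Of tin_red, tin_yellow, tin_green, tin_blue, tin_white, tin_black only 3 to 4 are there at a start; the rules pass over those that are not, and their reading is None.
At some moment in a run one of tin_red, tin_yellow, tin_green, tin_blue, tin_white, tin_black may be knocked a few centimetres aside while the robot is not near it.
Once in a run the grip may slacken for a moment while it holds something.
It also fails if it takes over 184 s, if anything falls off the work surface, if the arm or the gripper's body presses on something with over 40 N, if the wrist force passes 120 N, or if a joint passes its speed limit or range.

## Working session

There is one attempt and no reset: what is moved stays moved. The work goes in short steps, Python scripts to look and compute and a shell command to move; the robot and the scene stay as the last step left them, time stands still between calls to the robot, and variables do not carry over. Pictures are saved under pics/ and viewed, about 12 in all and at most 16, crops included, and the job is handed in when it is done.

```bash
ls; mkdir -p pics
cat > h.py <<'E'
import numpy as np, cv2, json
from workcell import arm, optics
def snap(n,f):
    p,d=optics.snapshot(n); cv2.imwrite(f'pics/{f}.png',cv2.cvtColor(p,cv2.COLOR_RGB2BGR)); np.savez(f'pics/{f}.npz',p=p,d=d); return p,d
def ray(n,uv):
    m=optics.camera_model(n); K=np.array([[m['fx'],0,m['cx']],[0,m['fy'],m['cy']],[0,0,1.]])
    R=np.array(m['R']);t=np.array(m['t'])
    xy=cv2.undistortPoints(np.array(uv,float).reshape(-1,1,2),K,np.array([m['k1'],0,0,0,0.])).reshape(-1,2)
    return -R.T@t, np.c_[xy,np.ones(len(xy))]@R
def onplane(n,uv,z):
    c,d=ray(n,uv); return c+d*((z-c[2])/d[:,2])[:,None]
def cloud(n,d):
    v,u=np.mgrid[:384,:512]; c,r=ray(n,np.c_[u.ravel(),v.ravel()]); return (c+r*d.ravel()[:,None]).reshape(384,512,3)
def st():
    s=arm.sense(); print('t',round(s['clock'],2),'pos',np.round(s['eef_pos'],4),'w',round(s['gripper_width'],4),'F',np.round(s['ft_force'],1)); print(np.round(s['tcp_rot'],3).tolist()); return s
E
python3 - <<'E'
from h import *
st(); snap('top','top0'); snap('side','side0')
for n in('top','side'):
    m=optics.camera_model(n); print(n,m['fx'],m['k1'],-np.array(m['R']).T@np.array(m['t']),np.round(m['R'],2).tolist())
E
```

```text
pics
t 0.0 pos [0.2327 0.4701 0.2307] w 0.0854 F [-0.3 -0.   0. ]
[[0.444, -0.001, -0.896], [0.896, -0.001, 0.444], [-0.001, -1.0, 0.0]]
top 464.3653760162685 -0.1110100099629764 [ 0.4953883  -0.00430005  1.38854052] [[0.01, -1.0, -0.0], [-1.0, -0.01, -0.07], [0.07, 0.0, -1.0]]
side 475.4960218759251 -0.15130309767077432 [ 1.30751824 -0.84049286  0.96814178] [[0.76, 0.65, -0.01], [0.4, -0.48, -0.78], [-0.51, 0.59, -0.62]]
```

View pics/top0.png

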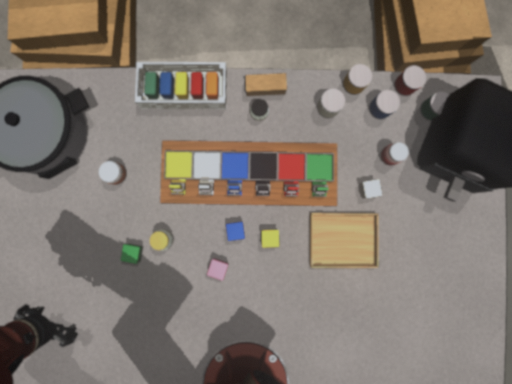

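View pics/side0.png

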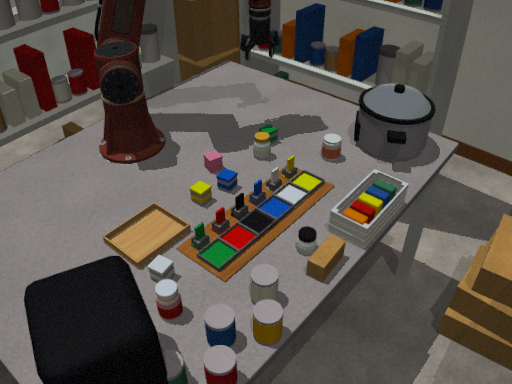

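Run:
```python
from h import *
s=cv2.imread('pics/side0.png')
def c(x,y,w=66,h=50): return cv2.resize(s[y-h//2:y+h//2,x-w//2:x+w//2],(396,300),interpolation=cv2.INTER_CUBIC)
cv2.imwrite('pics/crop1.png',np.vstack([np.hstack([c(215,180),c(201,192)]),np.hstack([c(160,268),c(268,137)])]))
p=np.load('pics/top0.npz'); P=cloud('top',p['d']); img=p['p']
for n,(u,v) in dict(green=(131,254),blue=(235,231),yellow=(270,238),white=(372,188),pink=(217,270),ylid=(159,241),byel=(179,165),bwhite=(207,165),bblue=(235,165),bblack=(263,165),bred=(291,166),bgreen=(319,167),tray=(343,239)).items():
    w=P[v-2:v+3,u-2:u+3].reshape(-1,3); print(n,np.round(np.median(w,0),3))
    # lid contour at height>45mm around
    if n in('green','blue','yellow','white','pink','ylid'):
        q=P[v-20:v+20,u-20:u+20]; m=((q[...,2]>0.047)&(q[...,2]<.13)).astype(np.uint8)
        _,l,stt,_=cv2.connectedComponentsWithStats(m); k=l[20,20]; 
        pts=q[l==k][:,:2].astype(np.float32); r=cv2.minAreaRect(pts*1000); print('   ',np.round(r[0],1),np.round(r[1],1),round(r[2],1),len(pts), np.round(q[l==k][:,2].mean(),3))
```

```text
green [0.378 0.335 0.058]
    [380.7 339.4] [52.1 50.5] 79.0 306 0.057
blue [0.449 0.037 0.057]
    [449.3  37.1] [50.  49.9] 7.9 306 0.057
yellow [ 0.431 -0.064  0.057]
    [429.6 -63.9] [50.3 48.9] 4.3 302 0.057
white [ 0.578 -0.357  0.056]
    [ 577.  -359.2] [50.  52.8] 10.0 307 0.056
pink [0.337 0.086 0.057]
    [338.2  86.5] [49.7 51.1] 72.2 313 0.057
ylid [0.419 0.249 0.085]
    [420.9 248.3] [52.7 54.3] 60.1 345 0.08
byel [0.642 0.208 0.013]
bwhite [0.642 0.124 0.013]
bblue [0.644 0.041 0.012]
bblack [ 0.645 -0.043  0.011]
bred [ 0.643 -0.126  0.013]
bgreen [ 0.641 -0.21   0.012]
tray [ 0.427 -0.284  0.005]
```

View pics/crop1.png

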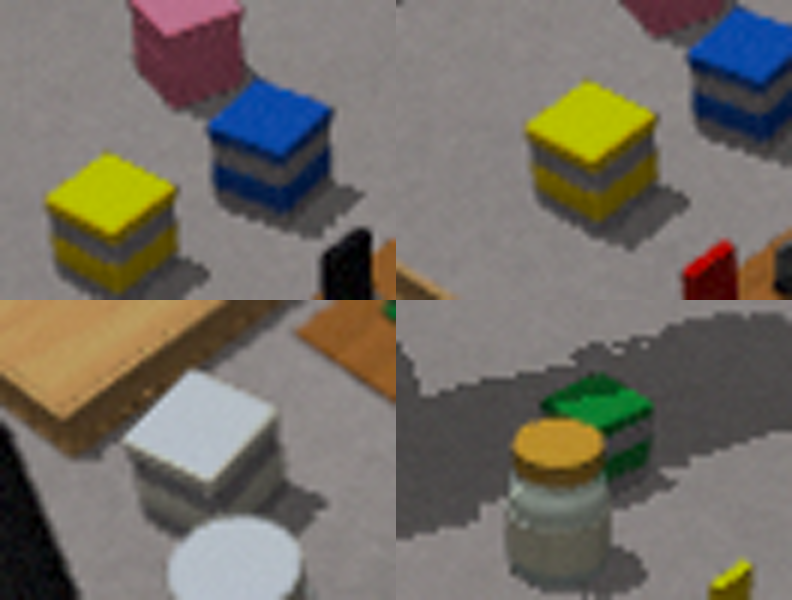

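```bash
cat >> h.py <<'E'
HS=dict(green=(50,75,100,30),blue=(100,125,120,50),yellow=(24,34,150,60))
def tins(f,cols=('green','blue','yellow','white'),n='top',zr=(.047,.07)):
    """lid rects (mm) from top picture f, any tin-sized blob at lid height"""
    p=np.load(f'pics/{f}.npz'); P=cloud('top',p['d']); hsv=cv2.cvtColor(p['p'],cv2.COLOR_RGB2HSV)
    m=((P[...,2]>zr[0])&(P[...,2]<zr[1])).astype(np.uint8)
    N,l,s,c=cv2.connectedComponentsWithStats(m,connectivity=4)
    for k in range(1,N):
        if not 200<s[k,4]<420: continue
        q=P[l==k]; r=cv2.minAreaRect((q[:,:2]*1000).astype(np.float32))
        print('px',np.round(c[k]),'xy',np.round(r[0],1),'size',np.round(r[1],1),'ang',round(r[2],1),'z',round(float(np.median(q[:,2])),4),'hsv',np.median(hsv[l==k],0))
def goto(x,y,z,yaw):
    s=arm.sense(); R=np.array(s['tcp_rot']); d=R.T@(np.array([x,y,z])-s['eef_pos'])*100
    from scipy.spatial.transform import Rotation as Ro
    a=np.radians(yaw); T=np.array([[np.cos(a),0,-np.sin(a)],[np.sin(a),0,np.cos(a)],[0,-1,0]])
    print('row',np.round(d,2).tolist(),np.round(Ro.from_matrix(R.T@T).as_rotvec(),3).tolist())
E
python3 - <<'E'
from h import *
tins('top0')
p=np.load('pics/top0.npz'); P=cloud('top',p['d']); hsv=cv2.cvtColor(p['p'],cv2.COLOR_RGB2HSV)
q=P[172:196,160:340].reshape(-1,3); col=p['p'][172:196,160:340].reshape(-1,3); k=q[:,2]>.07
for c in (.208,.124,.041,-.043,-.126,-.21):
    w=k&(abs(q[:,1]-c)<.04); print(c,w.sum(),np.round(q[w].mean(0),4) if w.any() else '',col[w].mean(0))
# bay floors on z=.012 from colour
for n,lo,hi in(('yel',(24,100,100),(34,255,255)),('blue',(100,120,60),(125,255,255)),('red',(0,180,100),(5,255,255)),('green',(50,120,60),(75,255,255))):
    m=cv2.inRange(hsv[148:182,160:340],lo,hi); c=cv2.findContours(m,0,2)[0]; c=max(c,key=cv2.contourArea); r=cv2.boundingRect(c)
    uv=[(160+r[0]-.5,148+r[1]-.5),(160+r[0]+r[2]-.5,148+r[1]+r[3]-.5)]; w=onplane('top',uv,.012); print(n,np.round(w,4).tolist(),np.round(w.mean(0),4))
m=cv2.inRange(hsv[205:275,300:385],(8,40,90),(25,255,255)); r=cv2.boundingRect(m); print('tray',onplane('top',[(300+r[0],205+r[1]),(300+r[0]+r[2],205+r[1]+r[3])],.028).mean(0))
goto(.381,.339,.2,79)
E
```

```text
px [174.  68.] xy [926.4 217.8] size [ 60.1 242.3] ang 15.5 z 0.057 hsv [ 23.  20. 111.]
px [429. 141.] xy [ 720.3 -526.2] size [253.   78.6] ang 11.2 z 0.0587 hsv [15.  14.5 41. ]
px [259. 107.] xy [810.1 -27.9] size [50.1 46.4] ang 0.7 z 0.0649 hsv [10. 21. 62.]
px [ 73. 148.] xy [679.4 524.5] size [ 56.4 213.1] ang 63.4 z 0.0582 hsv [ 0. 10. 55.]
px [372. 188.] xy [ 577.  -359.2] size [50.  52.8] ang 10.0 z 0.0564 hsv [105.  10. 199.]
px [235. 231.] xy [449.3  37.1] size [50.  49.9] ang 7.9 z 0.0565 hsv [111.  147.  183.5]
px [270. 238.] xy [429.6 -63.9] size [50.3 48.9] ang 4.3 z 0.0567 hsv [ 31. 129. 195.]
px [130. 253.] xy [380.7 339.4] size [52.1 50.5] ang 79.0 z 0.0572 hsv [ 64. 113. 120.]
px [217. 270.] xy [338.2  86.5] size [49.7 51.1] ang 72.2 z 0.0566 hsv [163.  46. 187.]
0.208 33 [0.5743 0.21   0.0831] [168.42424242 167.18181818  86.12121212]
0.124 38 [0.5745 0.1249 0.0805] [158.21052632 159.60526316 160.78947368]
0.041 30 [0.5737 0.0418 0.0824] [ 75.83333333  97.73333333 155.4       ]
-0.043 52 [ 0.5499 -0.0303  0.4839] [86.09615385 79.86538462 77.78846154]
-0.126 33 [ 0.573  -0.1261  0.0821] [156.93939394  72.27272727  65.60606061]
-0.21 38 [ 0.5735 -0.2099  0.0823] [ 95.39473684 136.26315789  89.81578947]
yel [[0.6818, 0.2529, 0.012], [0.6046, 0.1699, 0.012]] [0.6432 0.2114 0.012 ]
blue [[0.6807, 0.0787, 0.012], [0.6067, 0.003, 0.012]] [0.6437 0.0409 0.012 ]Traceback (most recent call last):
  File "<stdin>", line 9, in <module>
ValueError: max() iterable argument is empty
```

```bash
python3 -c "
from h import *
goto(.381,.339,.12,79)"; python3 -m crank '[[[0,0,0,0,0,0,0.8]]]' 40
```

```text
row [-5.16, 11.08, -19.11] [-0.0, -0.268, -0.001]
clock: 0.18
eef_pos: [0.2328, 0.4702, 0.2309]
tcp_rot: [[0.444, -0.0, -0.896], [0.896, -0.001, 0.444], [-0.001, -1.0, 0.0]]
ft_force: [0.4, 0.5, -0.6]
gripper_width: 0.0754
```

```bash
python3 -m crank '[[[-5.16,8,-19.11,0,-0.268,0,0.8],[-5.16,8,-19.11,0,-0.268,0,0.8],[-5.16,8,-19.11,0,-0.268,0,0.8],[-5.16,8,-19.11,0,-0.268,0,0.8],[-5.16,8,-19.11,0,-0.268,0,0.8],[-5.16,8,-19.11,0,-0.268,0,0.8],[-5.16,8,-19.11,0,-0.268,0,0.8],[-5.16,8,-19.11,0,-0.268,0,0.8]]]'
python3 -c "
from h import *
snap('top','top1'); tins('top1')
goto(.381,.339,.018,79)"
```

```text
clock: 0.85
eef_pos: [0.3813, 0.3391, 0.1511]
tcp_rot: [[0.192, -0.001, -0.981], [0.981, -0.0, 0.192], [-0.0, -1.0, 0.001]]
ft_force: [-0.0, 1.1, 0.9]
gripper_width: 0.0684
px [172.  69.] xy [922.8 224.4] size [ 81.1 248.9] ang 21.2 z 0.0574 hsv [ 23.  19. 116.]
px [429. 142.] xy [ 720.2 -525.8] size [254.   79.1] ang 12.0 z 0.0593 hsv [15. 14. 43.]
px [259. 107.] xy [809.7 -27.8] size [50.  46.4] ang 0.5 z 0.0649 hsv [10. 21. 65.]
px [ 72. 149.] xy [680.2 525.8] size [ 56. 217.] ang 64.2 z 0.0586 hsv [ 0. 11. 60.]
px [372. 188.] xy [ 576.8 -358.6] size [50.6 53.2] ang 12.0 z 0.0565 hsv [105.  10. 207.]
px [235. 231.] xy [449.3  37.1] size [49.9 50.1] ang 8.0 z 0.0569 hsv [111. 147. 191.]
px [270. 238.] xy [429.6 -64. ] size [50.3 49. ] ang 4.3 z 0.0571 hsv [ 31. 129. 203.]
px [130. 251.] xy [388.  337.8] size [50.5 35.4] ang 80.1 z 0.057 hsv [ 64. 110.  97.]
px [217. 270.] xy [337.6  86.8] size [49.9 51.3] ang 72.4 z 0.0567 hsv [163.  46. 195.]
row [-0.09, 13.36, -0.02] [-0.0, -0.0, 0.0]
```

```bash
python3 -m crank '[[[0,4,0,0,0,0,0.8],[0,8,0,0,0,0,0.8],[0,11,0,0,0,0,0.8],[0,13.2,0,0,0,0,0.8],[0,13.2,0,0,0,0,0.8],[0,13.2,0,0,0,0,0.8]]]'
python3 -m crank '[[[0,0,0,0,0,0,0.4],[0,0,0,0,0,0,0.4],[0,0,0,0,0,0,0.4],[0,0,0,0,0,0,0.4]]]' 40
```

```text
clock: 1.4
eef_pos: [0.3801, 0.3402, 0.0194]
tcp_rot: [[0.189, -0.001, -0.982], [0.982, -0.001, 0.189], [-0.001, -1.0, 0.001]]
ft_force: [0.3, 0.1, 1.0]
gripper_width: 0.0685
clock: 1.73
eef_pos: [0.3824, 0.3407, 0.0213]
tcp_rot: [[0.19, 0.003, -0.982], [0.982, 0.002, 0.19], [0.003, -1.0, -0.002]]
ft_force: [-2.4, 0.8, 8.4]
gripper_width: 0.0497
```

```bash
python3 -m crank '[[[0,-2,0,0,0,0,0.2],[0,-5,0,0,0,0,0.2],[0,-9,0,0,0,0,0.2],[0,-13,0,0,0,0,0.2],[0,-15,0,0,0,0,0.2],[0,-15,0,0,0,0,0.2]]]' 50
python3 -c "
from h import *
goto(.643,-.21,.165,90)"
```

```text
clock: 2.23
eef_pos: [0.384, 0.3414, 0.1754]
tcp_rot: [[0.19, 0.008, -0.982], [0.982, 0.006, 0.19], [0.007, -1.0, -0.007]]
ft_force: [0.9, -0.1, -1.5]
gripper_width: 0.0495
row [-49.21, 0.95, -35.92] [0.008, -0.192, 0.006]
```

```bash
python3 -m crank '[[[-3,0.5,-2.2,0,-0.1,0,0.2],[-6,0.5,-4.4,0,-0.19,0,0.2],[-9,0.5,-6.6,0,-0.19,0,0.2],[-12,0.5,-8.8,0,-0.19,0,0.2],[-15,0.5,-11,0,-0.19,0,0.2],[-18,0.5,-13.2,0,-0.19,0,0.2],[-21,0.5,-15.4,0,-0.19,0,0.2],[-24,0.5,-17.6,0,-0.19,0,0.2]]]'
python3 -c "
from h import *
goto(.643,-.21,.165,90)"
```

```text
clock: 2.9
eef_pos: [0.5086, 0.0685, 0.1643]
tcp_rot: [[0.002, 0.0, -1.0], [1.0, 0.0, 0.002], [0.0, -1.0, -0.0]]
ft_force: [-0.1, 0.8, -0.7]
gripper_width: 0.0494
row [-27.83, -0.06, -13.49] [0.0, -0.002, 0.0]
```

```bash
python3 -m crank '[[[-3.5,0,-1.7,0,0,0,0.2],[-7,0,-3.4,0,0,0,0.2],[-10.5,0,-5.1,0,0,0,0.2],[-14,0,-6.8,0,0,0,0.2],[-17.5,0,-8.5,0,0,0,0.2],[-21,0,-10.2,0,0,0,0.2],[-24.5,0,-11.9,0,0,0,0.2],[-27,0,-13.2,0,0,0,0.2]]]'
python3 -m crank '[[[0,0,0,0,0,0,0.2],[0,0,0,0,0,0,0.2]]]'
python3 -c "
from h import *
goto(.643,-.21,.034,90)
snap('top','top2'); tins('top2')"
```

```text
clock: 3.57
eef_pos: [0.6405, -0.2031, 0.1639]
tcp_rot: [[0.003, 0.0, -1.0], [1.0, -0.001, 0.003], [-0.001, -1.0, -0.0]]
ft_force: [-0.2, -0.3, -1.4]
gripper_width: 0.0493
clock: 3.73
eef_pos: [0.6397, -0.2013, 0.1633]
tcp_rot: [[0.004, -0.001, -1.0], [1.0, 0.0, 0.004], [0.0, -1.0, 0.001]]
ft_force: [-0.4, 1.1, -2.2]
gripper_width: 0.0492
row [-0.87, 12.93, -0.34] [-0.001, -0.004, 0.0]
px [172.  69.] xy [921.5 223.8] size [ 78.  249.1] ang 21.0 z 0.057 hsv [ 23.  18. 142.]
px [259. 107.] xy [809.3 -28.6] size [48.9 48.2] ang 74.0 z 0.065 hsv [10. 20. 77.]
px [ 73. 149.] xy [680.2 525.9] size [ 57.1 217.1] ang 64.3 z 0.0584 hsv [ 0.   9.  73.5]
px [235. 231.] xy [449.3  36.9] size [50.1 49.8] ang 8.2 z 0.0567 hsv [112. 135. 146.]
px [269. 238.] xy [429.  -62.6] size [48.9 48.8] ang 0.7 z 0.0567 hsv [ 31. 133. 232.]
px [217. 269.] xy [338.1  86.6] size [49.9 51.4] ang 72.3 z 0.057 hsv [161.  42. 228.]
```

```bash
python3 -m crank '[[[-0.8,3.5,-0.3,0,0,0,0.2],[-0.8,7,-0.3,0,0,0,0.2],[-0.8,9.5,-0.3,0,0,0,0.2],[-0.8,11.5,-0.3,0,0,0,0.2],[-0.8,12.3,-0.3,0,0,0,0.2],[-0.8,12.8,-0.3,0,0,0,0.2],[-0.8,12.8,-0.3,0,0,0,0.2]]]'
python3 -c "
from h import *
st()"
```

```text
clock: 4.37
eef_pos: [0.6426, -0.2071, 0.0363]
tcp_rot: [[0.001, -0.0, -1.0], [1.0, 0.0, 0.001], [0.0, -1.0, 0.0]]
ft_force: [-0.7, 0.9, -1.4]
gripper_width: 0.0494
t 4.37 pos [ 0.6426 -0.2071  0.0363] w 0.0494 F [-0.7  0.9 -1.4]
[[0.001, -0.0, -1.0], [1.0, 0.0, 0.001], [0.0, -1.0, 0.0]]
```

Release after another 2 mm, rise, and head back toward blue.

```bash
python3 -m crank '[[[0,0.1,0,0,0,0,0.2],[0,0.2,0,0,0,0,0.2],[0,0.2,0,0,0,0,0.2]]]'
python3 -m crank '[[[0,0,0,0,0,0,0.72],[0,0,0,0,0,0,0.72],[0,0,0,0,0,0,0.72],[0,-3,0,0,0,0,0.72],[0,-7,0,0,0,0,0.8],[0,-10,0,0,0,0,0.8],[0,-10,0,0,0,0,0.8]]]'
python3 -c "
from h import *
goto(.4493,.037,.13,98)"
```

```text
clock: 4.62
eef_pos: [0.6436, -0.2082, 0.0355]
tcp_rot: [[0.002, 0.002, -1.0], [1.0, -0.001, 0.002], [-0.001, -1.0, -0.002]]
ft_force: [-0.8, -0.5, -0.9]
gripper_width: 0.0494
clock: 5.2
eef_pos: [0.6464, -0.2095, 0.1417]
tcp_rot: [[0.002, 0.01, -1.0], [1.0, -0.004, 0.002], [-0.004, -1.0, -0.01]]
ft_force: [0.7, -0.9, 0.7]
gripper_width: 0.0682
row [24.62, 0.87, 19.76] [0.009, -0.141, -0.005]
```

```bash
python3 -m crank '[[[3.1,-1,2.4,0,-0.07,0,0.8],[6.2,-1,4.9,0,-0.141,0,0.8],[9.3,-1,7.4,0,-0.141,0,0.8],[12.4,-1,9.9,0,-0.141,0,0.8],[15.5,-1,12.4,0,-0.141,0,0.8],[18.6,-1,14.9,0,-0.141,0,0.8],[21.7,-1,17.4,0,-0.141,0,0.8],[24.6,-1,19.8,0,-0.141,0,0.8]]]'
python3 -m crank '[[[0,0,0,0,0,0,0.8],[0,0,0,0,0,0,0.8]]]'
python3 -c "
from h import *
snap('top','top3'); tins('top3'); goto(.4493,.037,.02,98)"
```

```text
clock: 5.87
eef_pos: [0.4438, 0.0397, 0.1444]
tcp_rot: [[-0.139, 0.001, -0.99], [0.99, 0.0, -0.139], [0.0, -1.0, -0.001]]
ft_force: [0.8, 0.4, 0.9]
gripper_width: 0.0681
clock: 6.03
eef_pos: [0.4444, 0.0396, 0.1447]
tcp_rot: [[-0.141, 0.001, -0.99], [0.99, -0.0, -0.141], [-0.0, -1.0, -0.001]]
ft_force: [1.3, -0.3, 0.5]
gripper_width: 0.0683
px [171.  69.] xy [922.7 223.2] size [ 77.4 248.2] ang 20.4 z 0.0573 hsv [ 23.   18.5 120. ]
px [429. 141.] xy [ 721.3 -526.5] size [254.3  78.5] ang 10.8 z 0.0581 hsv [15. 14. 44.]
px [259. 107.] xy [809.3 -28.1] size [48.5 48.4] ang 51.8 z 0.0652 hsv [10. 23. 68.]
px [ 73. 149.] xy [685.  522.2] size [ 53.7 207. ] ang 65.7 z 0.0587 hsv [ 0. 11. 61.]
px [321. 165.] xy [ 642.6 -206.2] size [49.6 50.1] ang 89.9 z 0.0677 hsv [ 63. 111. 167.]
px [372. 188.] xy [ 576.8 -358.2] size [50.1 52.1] ang 10.0 z 0.0563 hsv [105.  11. 214.]
px [270. 238.] xy [429.6 -63.9] size [50.5 48.9] ang 4.3 z 0.0566 hsv [ 31. 132. 208.]
row [-0.22, 12.48, -0.32] [0.002, 0.001, -0.001]
```

```bash
python3 -m crank '[[[-0.2,4,-0.4,0,0,0,0.8],[-0.2,8,-0.4,0,0,0,0.8],[-0.2,11,-0.4,0,0,0,0.8],[-0.2,12.4,-0.4,0,0,0,0.8],[-0.2,12.4,-0.4,0,0,0,0.8],[-0.2,12.4,-0.4,0,0,0,0.8]]]'
python3 -m crank '[[[0,0,0,0,0,0,0.4],[0,0,0,0,0,0,0.4],[0,0,0,0,0,0,0.2],[0,0,0,0,0,0,0.2],[0,-3,0,0,0,0,0.2],[0,-7,0,0,0,0,0.2],[0,-11,0,0,0,0,0.2],[0,-14,0,0,0,0,0.2]]]' 50
python3 -c "
from h import *
st();goto(.643,.0415,.15,90)"
```

```text
clock: 6.58
eef_pos: [0.4499, 0.0362, 0.02]
tcp_rot: [[-0.138, -0.001, -0.99], [0.99, -0.0, -0.138], [0.0, -1.0, 0.001]]
ft_force: [0.5, -0.4, -0.5]
gripper_width: 0.0683
clock: 7.25
eef_pos: [0.4501, 0.037, 0.1639]
tcp_rot: [[-0.139, 0.003, -0.99], [0.99, -0.0, -0.139], [-0.001, -1.0, -0.003]]
ft_force: [1.5, 0.6, -1.0]
gripper_width: 0.0492
t 7.25 pos [0.4501 0.037  0.1639] w 0.0492 F [ 1.5  0.6 -1. ]
[[-0.139, 0.003, -0.99], [0.99, -0.0, -0.139], [-0.001, -1.0, -0.003]]
row [-2.23, 1.44, -19.16] [0.003, 0.139, -0.0]
```

```bash
python3 -m crank '[[[-0.3,0,-3,0,0.07,0,0.2],[-0.7,0,-6,0,0.139,0,0.2],[-1,0,-9,0,0.139,0,0.2],[-1.4,0,-12,0,0.139,0,0.2],[-1.7,0,-15,0,0.139,0,0.2],[-2.1,0,-18,0,0.139,0,0.2],[-2.2,0,-19.2,0,0.139,0,0.2],[-2.2,0,-19.2,0,0.139,0,0.2]]]'
python3 -m crank '[[[0,0,0,0,0,0,0.2],[0,0,0,0,0,0,0.2]]]'
python3 -c "
from h import *
goto(.643,.0415,.034,90)"
```

```text
clock: 7.92
eef_pos: [0.6452, 0.0418, 0.1603]
tcp_rot: [[-0.0, 0.002, -1.0], [1.0, 0.0, -0.0], [0.0, -1.0, -0.002]]
ft_force: [-1.2, -0.5, -0.7]
gripper_width: 0.0494
clock: 8.08
eef_pos: [0.6417, 0.0419, 0.1604]
tcp_rot: [[-0.0, -0.001, -1.0], [1.0, 0.0, -0.0], [0.0, -1.0, 0.001]]
ft_force: [-1.5, -0.2, -1.7]
gripper_width: 0.0493
row [-0.04, 12.64, -0.14] [-0.001, 0.0, 0.0]
```

```bash
python3 -m crank '[[[0,4,-0.1,0,0,0,0.2],[0,8,-0.1,0,0,0,0.2],[0,10.5,-0.1,0,0,0,0.2],[0,11.7,-0.1,0,0,0,0.2],[0,12.3,-0.1,0,0,0,0.2],[0,12.6,-0.1,0,0,0,0.2],[0,12.6,-0.1,0,0,0,0.2],[0,12.6,-0.1,0,0,0,0.2]]]'
python3 -m crank '[[[0,0,0,0,0,0,0.72],[0,0,0,0,0,0,0.72],[0,0,0,0,0,0,0.72],[0,-3,0,0,0,0,0.72],[0,-7,0,0,0,0,0.8],[0,-10,0,0,0,0,0.8],[0,-10,0,0,0,0,0.8]]]'
python3 -c "
from h import *
goto(.4296,-.0639,.14,94.3)"
```

```text
clock: 8.75
eef_pos: [0.6449, 0.0417, 0.0361]
tcp_rot: [[-0.0, 0.003, -1.0], [1.0, -0.0, -0.0], [-0.0, -1.0, -0.003]]
ft_force: [1.2, -0.4, -1.7]
gripper_width: 0.0494
clock: 9.33
eef_pos: [0.6476, 0.0417, 0.1416]
tcp_rot: [[-0.0, 0.01, -1.0], [1.0, -0.0, -0.0], [-0.0, -1.0, -0.01]]
ft_force: [1.0, 0.5, -0.0]
gripper_width: 0.0682
row [-10.55, -0.06, 21.81] [0.01, -0.075, -0.001]
```

```bash
python3 -m crank '[[[-1.8,-1,3.6,0,-0.075,0,0.8],[-3.6,-1,7.2,0,-0.075,0,0.8],[-5.4,-1,10.8,0,-0.075,0,0.8],[-7.2,-1,14.4,0,-0.075,0,0.8],[-9,-1,18,0,-0.075,0,0.8],[-10.5,-1,21.6,0,-0.075,0,0.8],[-10.5,-1,21.6,0,-0.075,0,0.8],[-10.5,-1,21.6,0,-0.075,0,0.8]]]'
python3 -m crank '[[[0,0,0,0,0,0,0.8],[0,0,0,0,0,0,0.8]]]'
python3 -c "
from h import *
snap('top','top4'); tins('top4'); goto(.4296,-.0639,.02,94.3)"
```

```text
clock: 10.0
eef_pos: [0.4265, -0.0638, 0.1449]
tcp_rot: [[-0.073, 0.001, -0.997], [0.997, -0.0, -0.073], [-0.0, -1.0, -0.001]]
ft_force: [1.0, 0.6, 0.4]
gripper_width: 0.0682
clock: 10.17
eef_pos: [0.4292, -0.0633, 0.1448]
tcp_rot: [[-0.076, 0.002, -0.997], [0.997, -0.0, -0.076], [-0.001, -1.0, -0.002]]
ft_force: [0.2, -0.5, -0.1]
gripper_width: 0.0685
px [169.  70.] xy [923.7 224.4] size [ 81.7 250. ] ang 21.3 z 0.0575 hsv [ 23.  18. 122.]
px [429. 142.] xy [ 720.5 -526. ] size [254.6  79.8] ang 12.0 z 0.0584 hsv [15. 13. 45.]
px [259. 107.] xy [810.  -27.9] size [50.4 46.5] ang 1.1 z 0.0651 hsv [10. 22. 69.]
px [ 72. 150.] xy [678.6 526.3] size [ 55.2 215.8] ang 63.0 z 0.0587 hsv [ 0. 11. 63.]
px [234. 163.] xy [642.3  43.5] size [48.9 49. ] ang 0.8 z 0.0669 hsv [111. 150. 181.]
px [372. 188.] xy [ 576.9 -358.3] size [50.2 52.3] ang 9.9 z 0.0562 hsv [105.   9. 217.]
px [217. 270.] xy [338.1  86.6] size [49.8 51.2] ang 72.6 z 0.0568 hsv [174.  95. 155.]
row [-0.08, 12.46, -0.04] [0.001, 0.001, -0.0]
```

Run:
```python
from h import *
p=np.load('pics/top4.npz'); P=cloud('top',p['d']); print(np.round(P[158:174:3,305:338:3,2],3)); 
a=cv2.imread('pics/top4.png')[120:290,90:420]; cv2.imwrite('pics/c4.png',cv2.resize(a,None,fx=2.4,fy=2.4,interpolation=cv2.INTER_CUBIC))
```

```text
[[0.026 0.01  0.013 0.065 0.071 0.072 0.069 0.069 0.067 0.012 0.006]
 [0.023 0.014 0.039 0.069 0.066 0.07  0.069 0.07  0.065 0.012 0.009]
 [0.025 0.009 0.042 0.067 0.066 0.069 0.073 0.073 0.065 0.012 0.008]
 [0.017 0.015 0.036 0.074 0.072 0.066 0.068 0.068 0.065 0.015 0.009]
 [0.024 0.009 0.044 0.073 0.064 0.064 0.065 0.067 0.065 0.012 0.005]
 [0.023 0.015 0.036 0.07  0.065 0.069 0.068 0.068 0.069 0.014 0.008]]
```

View pics/c4.png

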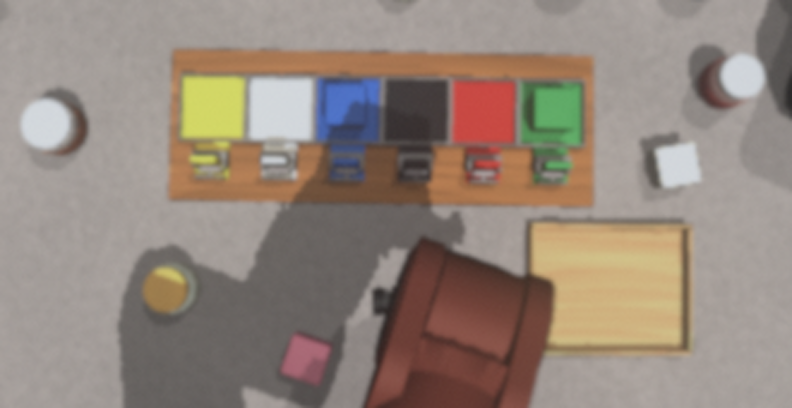

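```bash
sed -i 's/(.047,.07)/(.047,.08)/' h.py; python3 -m crank '[[[0,4,0,0,0,0,0.8],[0,8,0,0,0,0,0.8],[0,11,0,0,0,0,0.8],[0,12.4,0,0,0,0,0.8],[0,12.4,0,0,0,0,0.8],[0,12.4,0,0,0,0,0.8]]]'
python3 -m crank '[[[0,0,0,0,0,0,0.4],[0,0,0,0,0,0,0.4],[0,0,0,0,0,0,0.2],[0,0,0,0,0,0,0.2],[0,-3,0,0,0,0,0.2],[0,-7,0,0,0,0,0.2],[0,-11,0,0,0,0,0.2],[0,-14,0,0,0,0,0.2]]]' 50
python3 -c "
from h import *
goto(.643,.2095,.16,90)"
```

```text
clock: 10.72
eef_pos: [0.4279, -0.0628, 0.0199]
tcp_rot: [[-0.076, -0.002, -0.997], [0.997, 0.001, -0.076], [0.001, -1.0, 0.002]]
ft_force: [0.3, -0.3, 0.7]
gripper_width: 0.0683
clock: 11.38
eef_pos: [0.4284, -0.0633, 0.1639]
tcp_rot: [[-0.075, 0.003, -0.997], [0.997, -0.001, -0.075], [-0.001, -1.0, -0.003]]
ft_force: [1.7, -0.7, -2.3]
gripper_width: 0.0491
row [25.59, 0.43, -23.45] [0.003, 0.075, -0.001]
```

```bash
python3 -m crank '[[[2.8,0,-2.6,0,0.07,0,0.2],[5.6,0,-5.2,0,0.075,0,0.2],[8.4,0,-7.8,0,0.075,0,0.2],[11.2,0,-10.4,0,0.075,0,0.2],[14,0,-13,0,0.075,0,0.2],[16.8,0,-15.6,0,0.075,0,0.2],[19.6,0,-18.2,0,0.075,0,0.2],[22.4,0,-20.8,0,0.075,0,0.2]]]'
python3 -m crank '[[[2.9,0,-2.3,0,0,0,0.2],[2.9,0,-2.3,0,0,0,0.2],[2.9,0,-2.3,0,0,0,0.2]]]'
python3 -c "
from h import *
goto(.643,.2095,.034,90)"
```

```text
clock: 12.05
eef_pos: [0.6192, 0.1776, 0.1611]
tcp_rot: [[-0.0, 0.001, -1.0], [1.0, 0.0, -0.0], [0.0, -1.0, -0.001]]
ft_force: [1.0, 0.3, -0.7]
gripper_width: 0.0492
clock: 12.3
eef_pos: [0.6418, 0.2064, 0.16]
tcp_rot: [[-0.002, 0.0, -1.0], [1.0, -0.0, -0.002], [-0.0, -1.0, -0.0]]
ft_force: [-0.2, -0.9, -1.4]
gripper_width: 0.0495
row [0.31, 12.6, -0.12] [0.0, 0.002, -0.0]
```

```bash
python3 -m crank '[[[0.3,4,-0.1,0,0,0,0.2],[0.3,8,-0.1,0,0,0,0.2],[0.3,10.5,-0.1,0,0,0,0.2],[0.3,11.7,-0.1,0,0,0,0.2],[0.3,12.3,-0.1,0,0,0,0.2],[0.3,12.6,-0.1,0,0,0,0.2],[0.3,12.6,-0.1,0,0,0,0.2],[0.3,12.6,-0.1,0,0,0,0.2]]]'
python3 -m crank '[[[0,0,0,0,0,0,0.72],[0,0,0,0,0,0,0.72],[0,0,0,0,0,0,0.72],[0,-3,0,0,0,0,0.72],[0,-7,0,0,0,0,0.8],[0,-11,0,0,0,0,0.8],[0,-12,0,0,0,0,0.8],[0,-12,0,0,0,0,0.8]]]'
python3 -c "
from h import *
goto(.577,-.3585,.16,100)"
```

```text
clock: 12.97
eef_pos: [0.6436, 0.2078, 0.0362]
tcp_rot: [[-0.0, 0.003, -1.0], [1.0, 0.001, -0.0], [0.001, -1.0, -0.003]]
ft_force: [-0.1, 0.1, -0.6]
gripper_width: 0.0492
clock: 13.63
eef_pos: [0.645, 0.2084, 0.1594]
tcp_rot: [[-0.0, 0.008, -1.0], [1.0, 0.002, -0.0], [0.002, -1.0, -0.008]]
ft_force: [0.2, 1.2, 0.2]
gripper_width: 0.0683
row [-56.69, -0.21, 6.82] [0.008, -0.174, 0.001]
```

```bash
python3 -m crank '[[[-3.5,-1,0.4,0,-0.1,0,0.8],[-7,-1,0.8,0,-0.174,0,0.8],[-10.5,-1,1.2,0,-0.174,0,0.8],[-14,-1,1.6,0,-0.174,0,0.8],[-17.5,-1,2,0,-0.174,0,0.8],[-21,-1,2.4,0,-0.174,0,0.8],[-24.5,-1,2.8,0,-0.174,0,0.8],[-28,-1,3.3,0,-0.174,0,0.8]]]'
python3 -c "
from h import *
snap('top','top5'); tins('top5');goto(.577,-.3585,.16,100)"
```

```text
clock: 14.3
eef_pos: [0.6087, -0.0737, 0.1636]
tcp_rot: [[-0.173, -0.001, -0.985], [0.985, 0.0, -0.173], [0.0, -1.0, 0.001]]
ft_force: [1.0, 0.5, -0.3]
gripper_width: 0.0683
px [151.  84.] xy [876.4 291.5] size [73.8 37.5] ang 2.9 z 0.0715 hsv [ 70.  76. 137.]
px [166.  84.] xy [874.7 244.7] size [69.2 35. ] ang 1.0 z 0.0715 hsv [109. 133. 154.]
px [181.  84.] xy [874.9 200.9] size [33.8 71.5] ang 88.0 z 0.0714 hsv [ 30. 137. 220.]
px [196.  84.] xy [874.3 156.9] size [72.  35.2] ang 0.8 z 0.071 hsv [  2. 165. 183.]
px [211.  84.] xy [874.9 112.4] size [70.6 35.2] ang 0.6 z 0.0716 hsv [ 15. 157. 215.]
px [430. 140.] xy [ 719.9 -526.7] size [252.8  78.1] ang 11.8 z 0.0635 hsv [15. 13. 48.]
px [259. 107.] xy [809.5 -27.9] size [49.5 46.5] ang 0.5 z 0.0651 hsv [10. 27. 67.]
px [181. 103.] xy [817.6 201.1] size [ 14.7 259.2] ang 2.9 z 0.0681 hsv [ 24.   9. 147.]
px [ 72. 149.] xy [680.2 526.2] size [ 57.1 217.2] ang 63.9 z 0.064 hsv [ 0.  10.  68.5]
px [176. 162.] xy [643.2 210.1] size [50.3 49.6] ang 89.7 z 0.0684 hsv [ 31. 133. 223.]
px [234. 163.] xy [642.2  43.4] size [48.9 49.1] ang 0.6 z 0.0684 hsv [112. 133. 133.]
px [372. 188.] xy [ 576.9 -358.6] size [50.  52.4] ang 10.0 z 0.0562 hsv [105.   7. 226.]
row [-26.94, 0.44, 7.78] [-0.002, -0.004, -0.003]
```

```bash
python3 -m crank '[[[-3.5,0,1,0,0,0,0.8],[-7,0,2,0,0,0,0.8],[-10.5,0,3,0,0,0,0.8],[-14,0,4,0,0,0,0.8],[-17.5,0,5,0,0,0,0.8],[-21,0,6,0,0,0,0.8],[-24.5,0,7,0,0,0,0.8],[-26.5,0,7.7,0,0,0,0.8]]]'
python3 -m crank '[[[0,0,0,0,0,0,0.8],[0,0,0,0,0,0,0.8]]]'
python3 -c "
from h import *
goto(.577,-.3585,.02,100)"
```

```text
clock: 15.02
eef_pos: [0.5786, -0.3499, 0.1633]
tcp_rot: [[-0.171, -0.001, -0.985], [0.985, -0.001, -0.171], [-0.0, -1.0, 0.001]]
ft_force: [0.2, 0.2, 0.6]
gripper_width: 0.0687
clock: 15.18
eef_pos: [0.5788, -0.3473, 0.1632]
tcp_rot: [[-0.171, -0.001, -0.985], [0.985, 0.001, -0.171], [0.001, -1.0, 0.001]]
ft_force: [0.4, 1.2, -1.0]
gripper_width: 0.0682
row [-1.09, 14.32, 0.36] [-0.001, -0.002, 0.001]
```

```bash
python3 -m crank '[[[-1.1,4,0.3,0,0,0,0.8],[-1.1,7,0.3,0,0,0,0.8],[-1.1,10.5,0.3,0,0,0,0.8],[-1.1,13,0.3,0,0,0,0.8],[-1.1,14.2,0.3,0,0,0,0.8],[-1.1,14.2,0.3,0,0,0,0.8],[-1.1,14.2,0.3,0,0,0,0.8]]]'
python3 -m crank '[[[0,0,0,0,0,0,0.4],[0,0,0,0,0,0,0.4],[0,0,0,0,0,0,0.2],[0,0,0,0,0,0,0.2],[0,-3,0,0,0,0,0.2],[0,-7,0,0,0,0,0.2],[0,-11,0,0,0,0,0.2],[0,-14,0,0,0,0,0.2]]]' 50
python3 -c "
from h import *
goto(.643,.1252,.16,90)"
```

```text
clock: 15.77
eef_pos: [0.5788, -0.3571, 0.0227]
tcp_rot: [[-0.174, -0.0, -0.985], [0.985, 0.0, -0.174], [0.0, -1.0, 0.0]]
ft_force: [-0.0, -0.4, -0.3]
gripper_width: 0.0685
clock: 16.43
eef_pos: [0.5791, -0.3584, 0.1668]
tcp_rot: [[-0.173, 0.003, -0.985], [0.985, -0.002, -0.173], [-0.003, -1.0, -0.003]]
ft_force: [1.2, -1.2, -1.3]
gripper_width: 0.0491
row [46.53, 0.59, -14.67] [0.003, 0.174, -0.003]
```

```bash
python3 -m crank '[[[2.9,0,-0.9,0,0.1,0,0.2],[5.8,0,-1.8,0,0.174,0,0.2],[8.7,0,-2.7,0,0.174,0,0.2],[11.6,0,-3.6,0,0.174,0,0.2],[14.5,0,-4.5,0,0.174,0,0.2],[17.4,0,-5.4,0,0.174,0,0.2],[20.3,0,-6.3,0,0.174,0,0.2],[23.2,0,-7.3,0,0.174,0,0.2]]]'
python3 -c "
from h import *
goto(.643,.1252,.16,90)"
```

```text
clock: 17.1
eef_pos: [0.6102, -0.1154, 0.1635]
tcp_rot: [[-0.0, 0.001, -1.0], [1.0, -0.0, -0.0], [-0.0, -1.0, -0.001]]
ft_force: [-0.4, 0.2, -1.6]
gripper_width: 0.0492
row [24.06, 0.34, -3.28] [0.001, 0.0, -0.0]
```

```bash
python3 -m crank '[[[3.4,0,-0.5,0,0,0,0.2],[6.8,0,-1,0,0,0,0.2],[10.2,0,-1.5,0,0,0,0.2],[13.6,0,-2,0,0,0,0.2],[17,0,-2.5,0,0,0,0.2],[20.4,0,-3,0,0,0,0.2],[23.4,0,-3.3,0,0,0,0.2],[23.4,0,-3.3,0,0,0,0.2]]]'
python3 -m crank '[[[0,0,0,0,0,0,0.2],[0,0,0,0,0,0,0.2]]]'
python3 -c "
from h import *
goto(.643,.1252,.036,90)"
```

```text
clock: 17.77
eef_pos: [0.6433, 0.1228, 0.1632]
tcp_rot: [[-0.005, 0.002, -1.0], [1.0, 0.002, -0.005], [0.002, -1.0, -0.002]]
ft_force: [-0.7, 0.1, -1.6]
gripper_width: 0.0491
clock: 17.93
eef_pos: [0.6431, 0.1169, 0.1629]
tcp_rot: [[-0.0, 0.001, -1.0], [1.0, -0.0, -0.0], [-0.0, -1.0, -0.001]]
ft_force: [0.5, -0.3, -1.8]
gripper_width: 0.0496
row [0.83, 12.68, 0.01] [0.001, 0.0, -0.0]
```

```bash
python3 -m crank '[[[0.8,3,0,0,0,0,0.2],[0.9,6,0,0,0,0,0.2],[0.9,9,0,0,0,0,0.2],[0.9,11,0,0,0,0,0.2],[0.9,12,0,0,0,0,0.2],[0.9,12.5,0,0,0,0,0.2],[0.9,12.6,0,0,0,0,0.2],[0.9,12.6,0,0,0,0,0.2]]]'
python3 -m crank '[[[0,0,0,0,0,0,0.7],[0,0,0,0,0,0,0.7],[0,0,0,0,0,0,0.7],[0,-3,0,0,0,0,0.7],[0,-7,0,0,0,0,0.7],[0,-11,0,0,0,0,0.5],[0,-12,0,0,0,0,0.4],[0,-12,0,0,0,0,0.4]]]'
python3 -c "
from h import *
goto(.574,-.0425,.16,90)"
```

```text
clock: 18.6
eef_pos: [0.644, 0.1254, 0.0376]
tcp_rot: [[0.001, 0.002, -1.0], [1.0, 0.0, 0.001], [0.0, -1.0, -0.002]]
ft_force: [0.4, -0.6, -1.4]
gripper_width: 0.0493
clock: 19.27
eef_pos: [0.6458, 0.1265, 0.1611]
tcp_rot: [[-0.0, 0.008, -1.0], [1.0, 0.001, -0.0], [0.001, -1.0, -0.008]]
ft_force: [0.3, -0.2, -0.5]
gripper_width: 0.034
row [-16.9, 0.04, 7.19] [0.008, 0.0, 0.001]
```

```bash
python3 -m crank '[[[-2.2,0,1,0,0.12,0,0.4],[-4.4,0,2,0,0.24,0,0.4],[-6.6,0,3,0,0.36,0,0.4],[-8.8,0,4,0,0.48,0,0.4],[-11,0,5,0,0.6,0,0.4],[-13.2,0,6,0,0.72,0,0.4],[-15.4,0,7,0,0.84,0,0.4],[-16.9,0,7.2,0,0.96,0,0.4]]]'
python3 -m crank '[[[0,0,0,0,0.12,0,0.4],[0,0,0,0,0.24,0,0.4],[0,0,0,0,0.36,0,0.4],[0,0,0,0,0.48,0,0.4],[0,0,0,0,0.6,0,0.4],[0,0,0,0,0.61,0,0.4],[0,0,0,0,0.61,0,0.4]]]'
python3 -c "
from h import *
snap('top','top6');tins('top6')
goto(.574,-.0425,.046,0)"
```

```text
clock: 19.93
eef_pos: [0.5691, -0.0443, 0.1554]
tcp_rot: [[0.823, -0.002, -0.568], [0.568, -0.0, 0.823], [-0.002, -1.0, 0.001]]
ft_force: [-0.3, 0.2, 0.2]
gripper_width: 0.0344
clock: 20.52
eef_pos: [0.5707, -0.0427, 0.1556]
tcp_rot: [[1.0, -0.001, -0.004], [0.004, 0.0, 1.0], [-0.001, -1.0, 0.0]]
ft_force: [-0.5, 0.2, -0.4]
gripper_width: 0.0344
px [151.  84.] xy [876.7 290.9] size [37.2 73.9] ang 89.3 z 0.0713 hsv [ 70.5  77.  134. ]
px [166.  84.] xy [873.7 244.4] size [69.9 35.3] ang 2.2 z 0.0719 hsv [109. 133. 150.]
px [181.  84.] xy [874.1 201.1] size [34.5 71.3] ang 88.0 z 0.0716 hsv [ 30. 138. 214.]
px [196.  84.] xy [874.1 156.5] size [70.1 35.1] ang 2.2 z 0.0714 hsv [  2. 167. 178.]
px [211.  84.] xy [875.6 112.4] size [68.9 35.1] ang 0.9 z 0.0715 hsv [ 15. 158. 209.]
px [179. 103.] xy [819.2 202.2] size [257.6  17.3] ang 88.0 z 0.0673 hsv [ 24.   9. 144.]
px [429. 140.] xy [ 720.6 -526.3] size [253.6  79.8] ang 11.3 z 0.0642 hsv [15. 14. 47.]
px [259. 107.] xy [810.3 -27.9] size [49.7 46.5] ang 0.4 z 0.0655 hsv [10. 22. 69.]
px [ 72. 148.] xy [680.2 526.4] size [ 56.7 216.6] ang 63.3 z 0.0634 hsv [ 0. 10. 67.]
px [176. 162.] xy [643.1 210.1] size [49.6 50.5] ang 0.3 z 0.0688 hsv [ 31. 135. 220.]
px [204. 164.] xy [641.  126.8] size [49.9 49.7] ang 89.9 z 0.0687 hsv [102.   7. 222.]
px [230. 163.] xy [643.4  54. ] size [49.  47.9] ang 88.9 z 0.0683 hsv [112. 130. 130.]
px [320. 165.] xy [ 642.3 -206.3] size [50.3 49.6] ang 0.3 z 0.0682 hsv [ 63. 114. 176.]
row [0.33, 10.97, 0.02] [-0.0, 0.005, -0.001]
```

```bash
python3 -m crank '[[[0.3,4,0,0,0,0,0.4],[0.3,7.5,0,0,0,0,0.4],[0.3,9.5,0,0,0,0,0.4],[0.3,10.8,0,0,0,0,0.4],[0.3,10.8,0,0,0,0,0.4]]]'
python3 -m crank '[[[0,0,0,0,0,0,0],[0,0,0,0,0,0,0],[0,0,0,0,0,0,0],[0,0,0,0,0,0,0],[0,0,0,0,0,0,0]]]' 60
python3 -c "
from h import *
snap('side','s7')
a=cv2.imread('pics/s7.png')[150:280,150:350]; cv2.imwrite('pics/c7.png',cv2.resize(a,None,fx=4,fy=4,interpolation=cv2.INTER_CUBIC))"
```

```text
clock: 20.98
eef_pos: [0.5717, -0.0423, 0.0451]
tcp_rot: [[1.0, -0.005, -0.004], [0.004, 0.001, 1.0], [-0.005, -1.0, 0.001]]
ft_force: [-0.5, 0.1, -0.6]
gripper_width: 0.0343
clock: 21.4
eef_pos: [0.5759, -0.043, 0.0497]
tcp_rot: [[1.0, 0.004, -0.001], [0.001, -0.001, 1.0], [0.004, -1.0, -0.001]]
ft_force: [4.5, 0.3, 2.1]
gripper_width: 0.0072
```

View pics/c7.png

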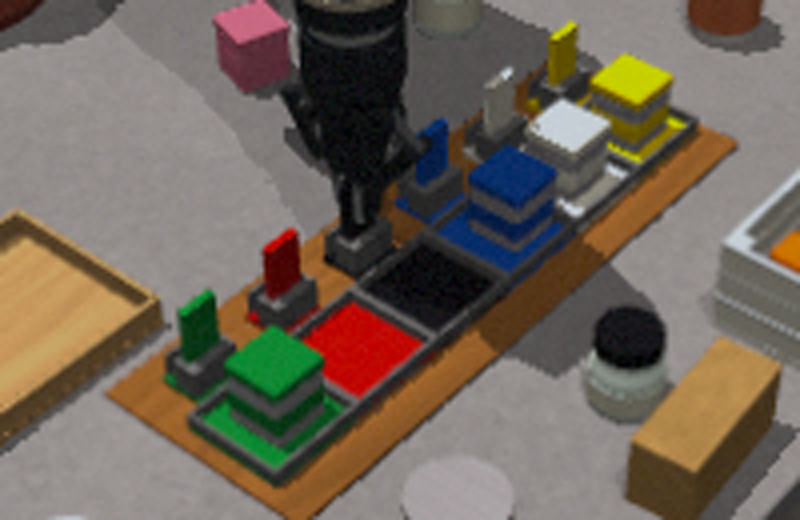

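```bash
python3 -m crank '[[[0,-0.4,0,0,0,0,0],[0,-0.8,0,0,0,0,0],[0,-1.2,0,0,0,0,0],[0,-1.6,0,0,0,0,0],[0,-2.2,0,0,0,0,0],[0,-3,0,0,0,0,0],[0,-5,0,0,0,0,0],[0,-8,0,0,0,0,0]]]' 60
python3 -c "
from h import *
goto(.427,-.25,.13,0)"
```

```text
clock: 22.12
eef_pos: [0.5713, -0.0423, 0.1271]
tcp_rot: [[1.0, -0.006, -0.001], [0.001, 0.001, 1.0], [-0.006, -1.0, 0.001]]
ft_force: [0.7, 0.2, -0.6]
gripper_width: 0.007
row [-14.45, -0.22, -20.75] [-0.001, 0.001, -0.006]
```

```bash
python3 -m crank '[[[-1,-2,-1,0,0,0,0],[-3.2,-3,-4,0,0,0,0],[-5.4,-3,-7,0,0,0,0],[-7.6,-3,-10,0,0,0,0],[-9.8,-3,-13,0,0,0,0],[-12,-3,-16,0,0,0,0],[-14.2,-3,-19,0,0,0,0],[-14.5,-3,-20.7,0,0,0,0]]]'
python3 -m crank '[[[0,0,0,0,0,0,0],[0,0,0,0,0,0,0]]]'
python3 -c "
from h import *
goto(.427,-.25,.05,0); snap('side','s8')
a=cv2.imread('pics/s8.png')[120:290,60:330]; cv2.imwrite('pics/c8.png',cv2.resize(a,None,fx=2.9,fy=2.9,interpolation=cv2.INTER_CUBIC))"
```

```text
clock: 22.78
eef_pos: [0.4254, -0.2515, 0.1587]
tcp_rot: [[1.0, -0.003, 0.001], [-0.001, 0.0, 1.0], [-0.003, -1.0, 0.0]]
ft_force: [0.8, -0.7, 0.2]
gripper_width: 0.0072
clock: 22.95
eef_pos: [0.4285, -0.2502, 0.1586]
tcp_rot: [[1.0, -0.001, 0.001], [-0.001, 0.001, 1.0], [-0.001, -1.0, 0.001]]
ft_force: [0.4, 0.6, -0.2]
gripper_width: 0.0072
row [-0.14, 10.86, 0.02] [-0.001, -0.001, -0.001]
```

View pics/c8.png

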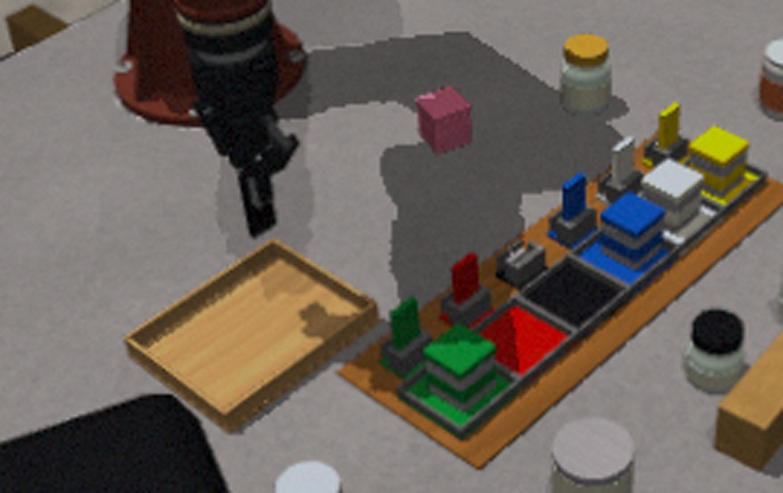

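```bash
python3 -m crank '[[[0,3.5,0,0,0,0,0],[0,7,0,0,0,0,0],[0,9,0,0,0,0,0],[0,10.2,0,0,0,0,0],[0,10.7,0,0,0,0,0],[0,10.7,0,0,0,0,0]]]'
python3 -m crank '[[[0,0,0,0,0,0,0.25],[0,0,0,0,0,0,0.3],[0,0,0,0,0,0,0.4],[0,-2,0,0,0,0,0.4],[0,-5,0,0,0,0,0.4],[0,-9,0,0,0,0,0.4],[0,-12,0,0,0,0,0.4],[0,-12,0,0,0,0,0.4]]]'
python3 -c "
from h import *
goto(.574,-.126,.17,0)"
```

```text
clock: 23.5
eef_pos: [0.429, -0.2483, 0.0504]
tcp_rot: [[1.0, -0.002, -0.003], [0.003, 0.002, 1.0], [-0.002, -1.0, 0.002]]
ft_force: [-1.1, 0.5, -0.9]
gripper_width: 0.0074
clock: 24.17
eef_pos: [0.4322, -0.2522, 0.1779]
tcp_rot: [[1.0, 0.008, -0.001], [0.001, -0.006, 1.0], [0.008, -1.0, -0.006]]
ft_force: [1.1, -0.8, -0.6]
gripper_width: 0.0341
row [14.19, 0.83, 12.61] [0.006, 0.001, 0.008]
```

```bash
python3 -m crank '[[[2.4,0,2.1,0,0,0,0.4],[4.8,0,4.2,0,0,0,0.4],[7.2,0,6.3,0,0,0,0.4],[9.6,0,8.4,0,0,0,0.4],[12,0,10.5,0,0,0,0.4],[14.2,0,12.5,0,0,0,0.4],[14.2,0,12.5,0,0,0,0.4],[14.2,0,12.5,0,0,0,0.4]]]'
python3 -c "
from h import *
snap('top','top9');tins('top9')
goto(.574,-.126,.046,0)
a=cv2.imread('pics/top9.png')[120:290,150:420]; cv2.imwrite('pics/c9.png',cv2.resize(a,None,fx=2.9,fy=2.9,interpolation=cv2.INTER_CUBIC))"
```

```text
clock: 24.83
eef_pos: [0.572, -0.1237, 0.1714]
tcp_rot: [[1.0, 0.0, -0.003], [0.003, -0.0, 1.0], [0.0, -1.0, -0.0]]
ft_force: [-0.4, -0.4, 0.3]
gripper_width: 0.0343
px [151.  84.] xy [876.3 291.7] size [73.2 37.6] ang 0.5 z 0.0714 hsv [ 70.   75.5 139. ]
px [166.  84.] xy [873.8 244.7] size [69.6 35.7] ang 1.2 z 0.0718 hsv [109.  132.5 155. ]
px [181.  84.] xy [874.2 200.8] size [33.8 70.7] ang 87.7 z 0.0712 hsv [ 30. 137. 222.]
px [196.  84.] xy [874.2 156.4] size [69.9 35.2] ang 1.7 z 0.0714 hsv [  2. 166. 184.]
px [211.  84.] xy [874.8 112.5] size [69.2 35.3] ang 1.1 z 0.0716 hsv [ 15. 157. 217.]
px [429. 140.] xy [ 720.6 -526.6] size [253.5  79.3] ang 11.3 z 0.0634 hsv [10. 13. 49.]
px [259. 107.] xy [809.7 -27.9] size [50.2 46.6] ang 0.2 z 0.0652 hsv [10. 22. 72.]
px [ 72. 149.] xy [678.8 525.9] size [ 56.8 215.1] ang 63.0 z 0.0637 hsv [ 0. 10. 67.]
px [176. 162.] xy [642.9 210. ] size [49.5 50.8] ang 0.3 z 0.0689 hsv [ 31. 133. 225.]
px [204. 164.] xy [641.  126.6] size [49.8 49.4] ang 0.8 z 0.0686 hsv [105.   7. 228.]
px [230. 163.] xy [642.9  54.7] size [48.3 49. ] ang 0.5 z 0.0684 hsv [111.  142.5 176.5]
px [217. 270.] xy [337.8  86.8] size [49.9 51.7] ang 72.3 z 0.057 hsv [166.  51. 216.]
row [0.28, 12.54, -0.16] [0.0, 0.002, -0.0]
```

View pics/c9.png

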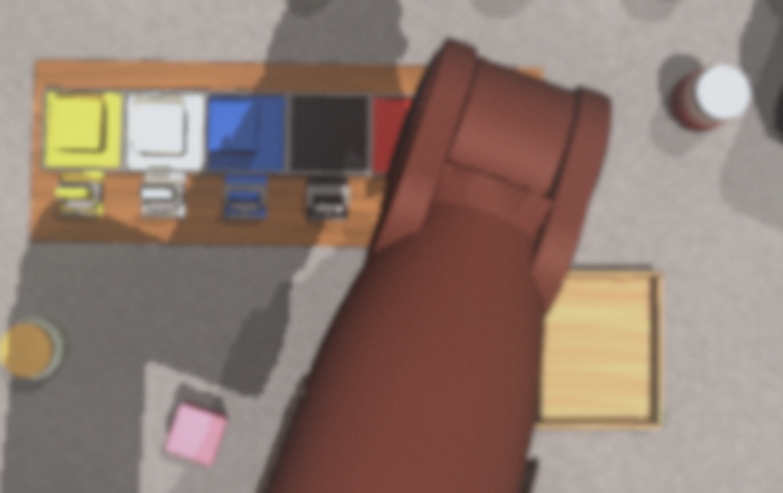

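```bash
python3 -m crank '[[[0.2,4,-0.1,0,0,0,0.4],[0.2,8,-0.1,0,0,0,0.4],[0.2,11,-0.1,0,0,0,0.4],[0.2,12.4,-0.1,0,0,0,0.4],[0.2,12.4,-0.1,0,0,0,0.4]]]'
python3 -m crank '[[[0,0,0,0,0,0,0],[0,0,0,0,0,0,0],[0,0,0,0,0,0,0],[0,0,0,0,0,0,0],[0,0,0,0,0,0,0]]]' 60
python3 -m crank '[[[0,-0.4,0,0,0,0,0],[0,-0.8,0,0,0,0,0],[0,-1.2,0,0,0,0,0],[0,-1.6,0,0,0,0,0],[0,-2.2,0,0,0,0,0],[0,-3,0,0,0,0,0],[0,-6,0,0,0,0,0],[0,-10,0,0,0,0,0]]]'
python3 -c "
from h import *
goto(.427,-.32,.16,0)"
```

```text
clock: 25.3
eef_pos: [0.5698, -0.1259, 0.0442]
tcp_rot: [[1.0, -0.006, 0.001], [-0.001, 0.002, 1.0], [-0.006, -1.0, 0.002]]
ft_force: [-1.0, 0.3, -0.4]
gripper_width: 0.034
clock: 25.72
eef_pos: [0.5753, -0.1266, 0.0493]
tcp_rot: [[1.0, 0.005, -0.001], [0.001, -0.002, 1.0], [0.005, -1.0, -0.002]]
ft_force: [4.1, -1.1, 2.0]
gripper_width: 0.007
clock: 26.38
eef_pos: [0.5702, -0.1249, 0.146]
tcp_rot: [[1.0, -0.007, -0.001], [0.001, 0.002, 1.0], [-0.007, -1.0, 0.002]]
ft_force: [0.5, -0.8, -0.5]
gripper_width: 0.007
row [-14.34, -1.34, -19.49] [-0.002, 0.001, -0.007]
```

```bash
python3 -m crank '[[[-2.4,-1,-2,0,0,0,0],[-4.8,-1,-5,0,0,0,0],[-7.2,-1,-8,0,0,0,0],[-9.6,-1,-11,0,0,0,0],[-12,-1,-14,0,0,0,0],[-14.3,-1,-17,0,0,0,0],[-14.3,-1,-19.4,0,0,0,0],[-14.3,-1,-19.4,0,0,0,0]]]'
python3 -m crank '[[[0,0,0,0,0,0,0],[0,0,0,0,0,0,0]]]'
python3 -c "
from h import *
snap('side','s10')
goto(.427,-.32,.05,0)
a=cv2.imread('pics/s10.png')[120:290,60:330]; cv2.imwrite('pics/c10.png',cv2.resize(a,None,fx=2.9,fy=2.9,interpolation=cv2.INTER_CUBIC))"
```

```text
clock: 27.05
eef_pos: [0.4289, -0.3239, 0.1581]
tcp_rot: [[1.0, -0.0, 0.003], [-0.003, -0.002, 1.0], [0.0, -1.0, -0.002]]
ft_force: [-0.3, -0.4, 0.2]
gripper_width: 0.0076
clock: 27.22
eef_pos: [0.43, -0.3191, 0.1574]
tcp_rot: [[1.0, -0.001, -0.001], [0.001, 0.001, 1.0], [-0.001, -1.0, 0.001]]
ft_force: [-0.1, 0.7, -0.6]
gripper_width: 0.0069
row [-0.32, 10.74, -0.13] [-0.001, 0.002, -0.001]
```

View pics/c10.png

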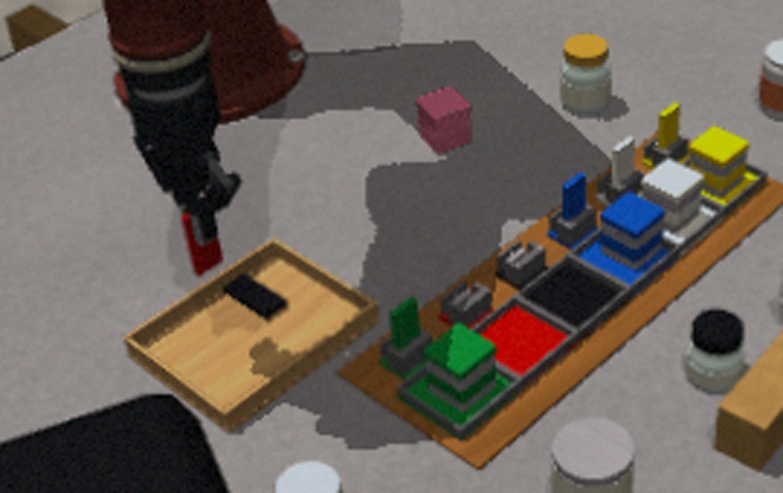

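```bash
python3 -m crank '[[[0,3.5,0,0,0,0,0],[0,7,0,0,0,0,0],[0,9,0,0,0,0,0],[0,10.2,0,0,0,0,0],[0,10.6,0,0,0,0,0],[0,10.6,0,0,0,0,0]]]'
python3 -m crank '[[[0,0,0,0,0,0,0.25],[0,0,0,0,0,0,0.3],[0,0,0,0,0,0,0.4],[0,-2,0,0,0,0,0.4],[0,-5,0,0,0,0,0.4],[0,-9,0,0,0,0,0.4],[0,-13,0,0,0,0,0.4],[0,-15,0,0,0,0,0.4]]]'
python3 -m crank '[[[-3.5,0,-1,0,0,0,0.4],[-7,0,-2,0,0,0,0.4],[-10,0,-3,0,0,0,0.4],[-13,-1,-3,0,0,0,0.4],[-13,-1,-3,0,0,0,0.4],[-13,-1,-3,0,0,0,0.4]]]'
python3 -c "
from h import *
st();snap('side','s11');snap('top','top11');tins('top11')
a=cv2.imread('pics/s11.png')[120:310,60:350]; b=cv2.imread('pics/top11.png')[130:285,100:390]
cv2.imwrite('pics/c11.png',cv2.resize(np.vstack([a,b]),None,fx=1.7,fy=1.7,interpolation=cv2.INTER_CUBIC))"
```

```text
clock: 27.77
eef_pos: [0.4302, -0.3184, 0.0506]
tcp_rot: [[1.0, -0.002, -0.002], [0.002, 0.002, 1.0], [-0.002, -1.0, 0.002]]
ft_force: [-0.3, -1.0, -1.1]
gripper_width: 0.007
clock: 28.43
eef_pos: [0.4317, -0.3211, 0.2068]
tcp_rot: [[1.0, 0.005, -0.001], [0.001, -0.004, 1.0], [0.005, -1.0, -0.004]]
ft_force: [1.5, -0.6, -0.2]
gripper_width: 0.0338
clock: 28.93
eef_pos: [0.2997, -0.3507, 0.2126]
tcp_rot: [[1.0, 0.001, 0.001], [-0.001, -0.002, 1.0], [0.001, -1.0, -0.002]]
ft_force: [0.2, 0.6, 0.2]
gripper_width: 0.0338
t 28.93 pos [ 0.2997 -0.3507  0.2126] w 0.0338 F [0.2 0.6 0.2]
[[1.0, 0.001, 0.001], [-0.001, -0.002, 1.0], [0.001, -1.0, -0.002]]
px [151.  84.] xy [876.4 291.2] size [74.4 38.1] ang 3.1 z 0.0712 hsv [ 71.  76. 126.]
px [166.  84.] xy [874.1 244.7] size [70.8 35.8] ang 2.1 z 0.0711 hsv [109.  133.5 141. ]
px [181.  84.] xy [874.5 201.1] size [34.4 71. ] ang 88.2 z 0.0711 hsv [ 30. 139. 202.]
px [196.  84.] xy [874.6 156.5] size [71.6 35.1] ang 1.6 z 0.0715 hsv [  2.  166.5 168. ]
px [211.  84.] xy [874.9 112.7] size [69.7 35.7] ang 1.6 z 0.0716 hsv [ 15. 158. 197.]
px [179. 103.] xy [823.1 202.2] size [258.5  19.4] ang 89.4 z 0.0672 hsv [ 24.  10. 134.]
px [429. 140.] xy [ 718.8 -527.2] size [256.9  80.1] ang 12.3 z 0.0643 hsv [15. 14. 43.]
px [259. 107.] xy [809.2 -28.6] size [47.9 48.6] ang 19.1 z 0.0653 hsv [10. 23. 67.]
px [ 72. 149.] xy [682.  525.8] size [ 57.5 219.3] ang 64.2 z 0.0625 hsv [ 0. 11. 62.]
px [176. 162.] xy [643.4 210. ] size [50.6 49.5] ang 89.1 z 0.0685 hsv [ 31. 135. 209.]
px [204. 163.] xy [641.1 126.5] size [49.7 49.4] ang 0.9 z 0.0688 hsv [105.  11. 214.]
px [230. 163.] xy [642.7  54.5] size [47.8 48.9] ang 0.1 z 0.0689 hsv [111. 151. 192.]
px [320. 165.] xy [ 642.7 -206.3] size [50.4 50.1] ang 1.0 z 0.068 hsv [ 63. 112. 166.]
px [217. 270.] xy [338.5  86.6] size [49.9 51.3] ang 72.3 z 0.057 hsv [174.  95. 163.]
```

View pics/c11.png

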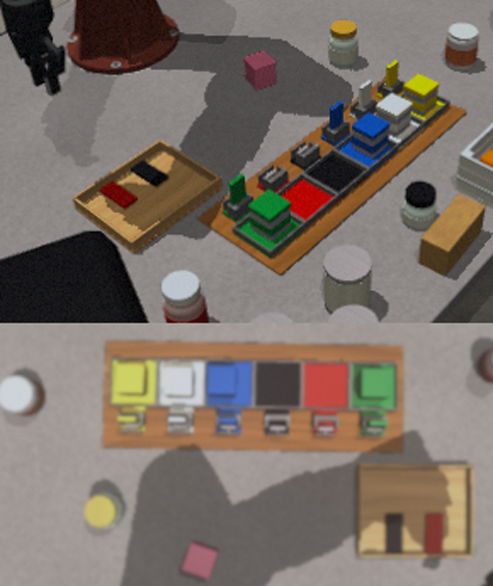

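```bash
python3 -c "
from h import *
print(arm.sign_off())"
```

```text
the job is handed in; nothing more can be done
None
```

The job is finished and handed in after about 29 s on the robot's clock. The green, blue, yellow and white tins stand in their own bays. There was no red or black tin, so I pulled the red and black tags and put them in the shopping tray. The pink block is not one of the six tins, so I left it.

- **Tins:** in the last top view all four lids read 0.068–0.069 m high, which is what a tin standing on a bay floor should give. All lids are up and inside the lips.
- **Tags:** the red and black tags lie flat in the tray. The green, blue, yellow and white tags are still in their clips.
- **Bystanders:** the jars and the can visible in the last view stand upright, and nothing I did came near the others.
- **Off-centre blue tin:** after I placed it, the blue tin shifted about 11 mm to the left, either from a knock or from my finger while placing the white tin. It stands level just inside the left lip of its bay, so I left it.
- **False alarm:** one check missed the green tin because my height limit was too low. The picture showed it in place, and I corrected the limit.

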